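# Gauge a stack of envelopes and snap in the hold button

### The job

Measure the thickness of the banded stack of envelopes: stand the bridge gauge astride the stack, its legs flat on the desk on either side and its sprung foot on the middle of the stack, and let go. Then press the gauge's red hold button until it snaps in and stays down. Set the gauge down rather than dropping it, do not force the button, and leave the stack, the paperweight and the strip of sample seals where they are.

Things in the scene. Friction and masses are not known exactly. Their poses are not given: they have to be found in the camera images.
- gauge: loose aluminium bridge gauge, 0.5 to 0.9 kg, 174 mm long (own x), 72 mm wide (own y), 89 mm high. Origin: centre of underside, level with the soles; z up. Its beam, 174 x 36 mm, lies 50 to 74 mm above the soles; legs 14 mm thick at the ends leave 146 mm between. Grip across the beam's middle (36 mm). Black read-out box, 34 mm long, 18 mm high, on the beam 62 mm to +x of the middle
- gauge_foot (a joint): travel in m of the gauge's sprung foot (brass disc of 24 mm diameter on a rod in the gauge's middle): 0 hanging fully down, 0.5 mm above the level of the soles; grows as a part pushes it up; about 0.010 when the gauge stands astride the envelopes. Its spring gives 1 to 1.5 N
- foot_tip (a point): centre of the underside of the sprung foot
- hold_button (a joint): travel in m of the hold button, pressed straight down: 0 standing out, 0.007 snapped in. Its resistance rises to a peak of about 11 N in the first 1 to 2 mm, then falls; past 3.5 mm it snaps in by itself and stays
- button_top (a point): centre of the flat top of the red hold button (28 mm diameter, 89 mm above the soles when out, in a black collar 33 mm wide whose rim is 78 mm above the soles)
- envelopes: loose flat stack of envelopes with a paper band, 113 mm (own x) by 122 mm (own y), 11 mm thick; origin at the centre of its underside. The gauge fits astride it with the gauge's length along the stack's own x, either way round
- bean_weight: loose dark felt bean-shaped paperweight, 53 x 105 x 25 mm, to be left alone; origin at the centre of its underside
- seal_strip: loose strip of sample wax seals, 39 x 105 x 28 mm, to be left alone; origin at the centre of its underside

How it is judged:
By the outcome, as a careful person would: the job done as asked, in the order asked, and still so for the second after the job is handed in, with the robot touching nothing.
It also fails if it takes over 43 s, if anything falls off the work surface, if the arm or the gripper's body presses on something with over 40 N, if the wrist force passes 120 N, or if a joint passes its speed limit or range.

### The arm

A 6-joint arm with a two-finger parallel gripper is mounted at the origin on a cart in front of the work surface, level with it; the furniture and walls round the work are solid. World frame = base frame: x ahead of the robot, y to its left, z up, the work surface at z = 0. Lengths are in mm, angles in rad, forces in N, time in s.
With the tool pointing down it reaches from about 275 to 825 mm from the base axis. Payload 5.2 kg.
Tool frame: the origin (TCP) lies at the very end of the fingers, on their centre line; the grasp point (between the pads) lies 19 mm behind it; z points along the fingers, y is the line along which they close (so a half turn about z gives the same grasp; the last joint's range is limited). The gripper opens to 93 mm and grips with 3 to 60 N. Pads are 15 mm wide; open, the fingers measure 128 mm over their backs; the gripper's body (75 mm by 188 mm) begins 65 mm behind the grasp point.
Start: joints at [1.056, 0.259, 1.535, -0, 1.348, -0.203], TCP at [168.703, 523.492, 218.653] pointing down, gripper open.
Joint ranges: [-3.14, 3.14], [-0.91, 2.08], [0.19, 2.58], [-1.22, 4.36], [0.22, 2.71], [-3.12, 3.12]. Speed limits (rad/s): [2.57, 2.57, 3.14, 3.14, 3.14, 3.14].

### API

Orientations are given as a unit quaternion [x, y, z, w].
In Python, from plant import read_state, viewer, sign_off gives the robot as it stands.
- The arm moves only by the tool play_rows, never from a script. Its argument "rows" is a list that holds one entry, the list of rows, each a list of 7 numbers: the shift along the tool's x, y, z in m, then the turn, a rotation vector about the tool's x, y, z in rad, then the gripper command: -1 is fully open, 1 is shut, values between are in proportion. In form: [[[tx, ty, tz, rx, ry, rz, jaw], ...]]. A call has 1 to 8 rows; each row shifts and turns the commanded pose from where the row before left it, along the tool's axes as they then stand; what a row does not reach is not made up. A row lasts 1/10 s, in which the tool goes at most 50 mm and 8.59 degrees, less where a joint would pass 70% of its speed; a pose out of reach is approached as far as the arm can. A call is refused whole if a number of a shift passes 0.05 or a number of a turn 0.15, either way. A call with a gripper value outside its range is refused whole. The fingers move at their own pace and stop on an object; "squeeze" is the grip in N (left out, the last holds). Time passes only in rows, so rows that do not move let the fingers close. It gives the time, the measured TCP pose, the force, the opening and the grip force at its end, in the units of the state.
- read_state(): the state, without advancing time (a new reading comes with each control period).
- viewer.snapshot(name): name is "side" or "top" or "wrist"; returns (picture, depth): 420x560x3 uint8, blue, green, red; 420x560 float32, mm along the optical axis (not along the pixel's ray), 0 where there is no reading.
- viewer.calibration(name): a dict with "fx", "fy", "cx", "cy" (pixels), "rvec" (rotation vector, rad) and "tvec" (3), from world to camera coordinates, as OpenCV has them. Camera axes: x right, y down, z forward; pixel columns grow to the right and rows downward; lengths in mm; the calibration is good to about 2 mm. A picture is of the moment at which its call begins: read the wrist's pose just before it. calibration takes no time and is no camera call; for the wrist camera it gives the pose at the moment of the call.
- sign_off(): hands the job in; it is judged then, once.
The state is a dict: "t": time; "joint_pos": joint angles; "joint_velocities": joint speeds; "joint_efforts": joint torques, N m; "eef_pos": TCP position; "orientation": TCP orientation; "wrist_force": force on the tool from outside, world axes, zero at the start; "ft_torque": the same for the moment, N m; "finger_gap": finger opening in mm; "grip_force": force on a finger pad.
Only numpy, scipy, OpenCV 4.12 (cv2) and the standard library are available. Lean on these libraries where they do the work, as an engineer would, in place of code of your own. Each camera call takes 0.05 s, during which the arm holds its last target. There are 200 camera calls.

## Working session

There is one attempt and no reset: what is moved stays moved. The work goes in short steps, Python scripts to look and compute and a tool call to move; the robot and the scene stay as the last step left them, time stands still between calls to the robot, and variables do not carry over. Pictures are saved under pics/ and viewed, at most 10 in all, crops included, and the job is handed in when it is done.

Besides the shell and the picture viewer there is one more tool, called after "Call:" as a command line: name --argument value ..., lists and objects as JSON in quotes. play_rows: Moves the arm, as the interface text tells. Its arguments: {"type":"object","properties":{"rows":{"type":"array","items":{"type":"array","items":{"type":"array","items":{"type":"number"}}}},"squeeze":{"type":"number"}},"required":["rows"]}

```bash
mkdir -p pics; ls; python3 - <<'E'
from plant import read_state, viewer
import cv2,numpy as np
a,da=viewer.snapshot("top");b,db=viewer.snapshot("side")
cv2.imwrite("pics/top.png",a);cv2.imwrite("pics/side.png",b)
np.savez("s0.npz",a=a,da=da,b=b,db=db)
print(read_state());
for n in("top","side","wrist"):print(viewer.calibration(n))
E
```

```text
pics
{'t': 0.1, 'joint_pos': array([ 1.05619488e+00,  2.59269123e-01,  1.53591834e+00, -2.09492188e-05,
        1.34801643e+00, -2.02786108e-01]), 'joint_velocities': array([-0.00206379, -0.00016085, -0.00326454, -0.00024322,  0.00127736,
       -0.00019596]), 'joint_efforts': array([ 2.77923631e-03, -4.38214910e+01, -2.84642404e+01,  7.20437570e-02,
        3.64084798e-02, -5.28827150e-05]), 'eef_pos': array([168.47286324, 523.06495435, 217.92357694]), 'orientation': array([ 1.55274481e-01,  9.87871037e-01, -7.57934209e-04, -2.73250740e-04]), 'wrist_force': array([-0.5766785 , -0.53809037,  0.08973375]), 'ft_torque': array([ 0.01157787,  0.02289365, -0.01909044]), 'grip_force': 0.0, 'finger_gap': 93.05487361918087}
{'fx': 512.7956026082027, 'fy': 512.7956026082027, 'cx': 271.20173677594903, 'cy': 215.25474130951557, 'rvec': array([ 2.19358316, -2.15715342,  0.06024027]), 'tvec': array([  -2.42079114,  461.80920672, 1615.28583069])}
{'fx': 411.2456916273016, 'fy': 411.2456916273016, 'cx': 277.64519702890374, 'cy': 206.80447996397416, 'rvec': array([ 1.93050836, -0.25787918,  0.1806453 ]), 'tvec': array([-431.88246036,  127.75220412, 1135.68342246])}
{'fx': 317.4334149291156, 'fy': 317.4334149291156, 'cx': 274.0186619980752, 'cy': 211.08434327607588, 'rvec': array([-2.35210579, -1.71495179, -0.23335888]), 'tvec': array([-549.49644214,  -31.49758502,  392.15871656])}
```

View pics/top.png

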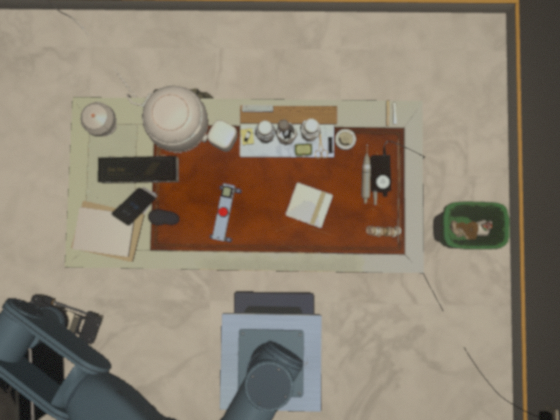

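View pics/side.png

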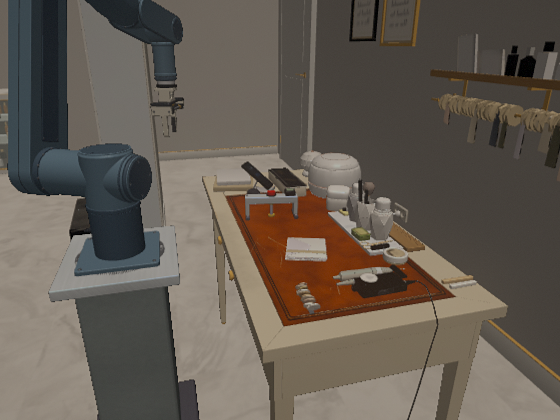

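The top view shows the gauge with its red button at (224,212), read-out box at the upper end (228,189), and the envelopes at about (309,205). The weight is at (163,217) and the seals at (383,231). The side view shows the gauge standing upright at about (271,200) and the stack at (306,248).

```bash
cat > h.py <<'E'
import cv2,numpy as np
from plant import read_state, viewer
from scipy.spatial.transform import Rotation as R
def ray(c,uv):
    M=cv2.Rodrigues(c["rvec"])[0]
    d=np.c_[(np.atleast_2d(uv)-[c["cx"],c["cy"]])/[c["fx"],c["fy"]],np.ones(len(np.atleast_2d(uv)))]@M
    return -M.T@c["tvec"],d
def plane(c,uv,z):
    o,d=ray(c,uv); return o+d*((z-o[2])/d[:,2])[:,None]
def tri(c1,p1,c2,p2):
    (o1,d1),(o2,d2)=ray(c1,p1),ray(c2,p2)
    A=np.c_[d1[0],-d2[0]]; s=np.linalg.lstsq(A,o2-o1,rcond=None)[0]
    a,b=o1+s[0]*d1[0],o2+s[1]*d2[0]
    return (a+b)/2,np.linalg.norm(a-b)
def blob(m,near=None):
    n,l,s,c=cv2.connectedComponentsWithStats(m.astype(np.uint8))
    ok=[i for i in range(1,n) if s[i,4]>8]
    i=max(ok,key=lambda i:s[i,4]) if near is None else min(ok,key=lambda i:np.hypot(*(c[i]-near))-0.05*s[i,4])
    return c[i],s[i,4],l==i
def red(im):
    h=cv2.cvtColor(im,cv2.COLOR_BGR2HSV)
    return ((h[...,0]<5)|(h[...,0]>172))&(h[...,1]>150)&(h[...,2]>120)
E
python3 - <<'E'
from h import *
s=np.load("s0.npz");ct,cs=viewer.calibration("top"),viewer.calibration("side")
a,b=s["a"],s["b"]
pt=blob(red(a),(224,212));ps=blob(red(b),(271,193));print(pt[:2],ps[:2])
print("button",tri(ct,pt[0],cs,ps[0]), plane(ct,pt[0],89))
print("ends z74",plane(ct,[(228.5,186),(220,241)],74))
h=cv2.cvtColor(a,cv2.COLOR_BGR2HSV);m=(h[...,1]<110)&(h[...,2]>130)
m[:170]=0;m[240:]=0;m[:,:270]=0;m[:,345:]=0
c,n,l=blob(m);print(c,n)
r=cv2.minAreaRect(np.argwhere(l)[:,::-1].astype(np.float32));print(r)
p=plane(ct,cv2.boxPoints(r),11);print(p);print(p.mean(0),np.linalg.norm(np.diff(p,axis=0),axis=1))
m2=(h[...,1]<110)&(h[...,2]>130);m2[:170]=0;m2[245:]=0;m2[:,:205]=0;m2[:,240:]=0
c,n,l=blob(m2);print(c,n,cv2.minAreaRect(np.argwhere(l)[:,::-1].astype(np.float32)))
E
```

```text
(array([222.2962963 , 211.35185185]), np.int32(54)) (array([271.21052632, 191.31578947]), np.int32(19))
button (array([466.86763947, 153.32857706,  87.24743073]), np.float64(1.4246461991954211)) [[466.0337797  153.28919713  89.        ]]
ends z74 [[546.07296912 137.72898505  74.        ]
 [375.95636568 159.83459706  74.        ]]
[308.68028169 204.73309859] 1420
((308.71533203125, 204.80221557617188), (39.46036148071289, 36.48107147216797), 19.536653518676758)
[[ 462.4315651   -35.5204303    11.        ]
 [ 573.62539947  -72.91727871   11.        ]
 [ 532.88816659 -192.31964414   11.        ]
 [ 422.22664789 -154.50250214   11.        ]]
[ 497.79294476 -113.81496382   11.        ] [117.31407875 126.16040192 116.94489279]
[219.82332155 227.30742049] 283 ((220.05885314941406, 226.76470947265625), (11.641709327697754, 25.70877456665039), 14.03624439239502)
```

Call:
play_rows --rows '[[[-0.04, -0.026, 0, 0, 0, 0, -1], [-0.04, -0.026, 0, 0, 0, 0, -1], [-0.04, -0.026, 0, 0, 0, 0, -1], [-0.04, -0.026, 0, 0, 0, 0, -1], [-0.04, -0.026, 0, 0, 0, 0, -1], [-0.04, -0.026, 0, 0, 0, 0, -1], [-0.04, -0.026, 0, 0, 0, 0, -1], [-0.04, -0.026, 0, 0, 0, 0, -1]]]'

```text
t: 0.9
eef_pos: [410.1, 225.6, 218.5]
orientation: [0.155, 0.988, 0.0, -0.0]
wrist_force: [-0.3, 0.8, -0.5]
finger_gap: 93.0
grip_force: 0.0
```

Call:
play_rows --rows '[[[0, 0, 0, 0, 0, -0.092, -1], [0, 0, 0, 0, 0, -0.091, -1], [0, 0, 0, 0, 0, 0, -1], [0, 0, 0, 0, 0, 0, -1]]]'

```text
t: 1.3
eef_pos: [409.2, 227.3, 218.4]
orientation: [0.066, 0.998, -0.0, -0.0]
wrist_force: [0.3, -0.7, -1.5]
finger_gap: 93.2
grip_force: 0.0
```

```bash
python3 - <<'E'
from h import *
s=read_state();c=viewer.calibration("wrist");a,d=viewer.snapshot("wrist")
cv2.imwrite("pics/w1.png",a);np.savez("w1.npz",a=a,d=d,**c)
print(s["eef_pos"],R.from_quat(s["orientation"]).as_matrix().round(4));print("cam",ray(c,[c["cx"],c["cy"]]))
E
```

```text
[409.21832568 227.32914651 218.40500576] [[-9.914e-01  1.308e-01 -6.000e-04]
 [ 1.308e-01  9.914e-01 -2.000e-04]
 [ 6.000e-04 -2.000e-04 -1.000e+00]]
cam (array([334.37461585, 237.69667531, 385.67673635]), array([[ 0.26696268, -0.03525178, -0.96306191]]))
```

View pics/w1.png

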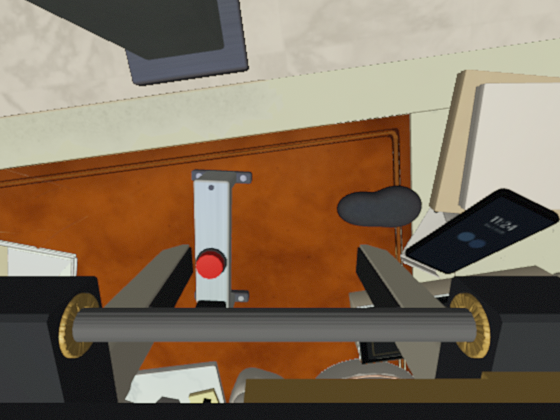

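The wrist view shows the gauge beam between about u=194 and u=230, running down from v=178, with the red button at (210,264) and the box partly hidden behind the gripper. The bean weight is clear, at (380,207).

```bash
cat >> h.py <<'E'
def beam(a,c,cols,rows,z=74):
    h=cv2.cvtColor(a,cv2.COLOR_BGR2HSV);m=(h[...,1]<90)&(h[...,2]>110)
    L=[];Rr=[]
    for v in range(*rows):
        u=np.flatnonzero(m[v,cols[0]:cols[1]])+cols[0]
        if len(u)>10: L.append((u[0]-.5,v));Rr.append((u[-1]+.5,v))
    out=[]
    for e in(L,Rr):
        p=plane(c,np.array(e,float),z)[:,:2].astype(np.float32)
        out.append(cv2.fitLine(p,cv2.DIST_HUBER,0,.01,.01).ravel())
    return out
E
python3 - <<'E'
from h import *
c=dict(np.load("w1.npz"));a=c.pop("a");d=c.pop("d")
p,n,l=blob(red(a),(210,264));print(p,n)
b=plane(c,p,88)[0];print("button",b)
ct=viewer.calibration("top");s=np.load("s0.npz");print("tri",tri(c,p,ct,blob(red(s["a"]),(224,212))[0]))
e=beam(a,c,(180,250),(190,245))
ang=[np.degrees(np.arctan(f[1]/f[0])) for f in e];print(ang)
n=np.array([-e[0][1],e[0][0]]);print("width",abs((e[1][2:]-e[0][2:])@n))
mid=(e[0][2:]+e[1][2:])/2;print("button off axis",(b[:2]-mid)@n)
st=read_state();M=R.from_quat(st["orientation"]).as_matrix();print("tool shift",M.T@(b-st["eef_pos"]))
E
```

```text
[208.93013972 265.85628743] 501
button [465.9326577  153.20467382  88.        ]
tri (array([466.00957795, 153.30603218,  88.06352906]), np.float64(0.26504269337602326))
[np.float32(-10.013475), np.float32(-9.6819)]
width 35.447685
button off axis -0.055428048271116845
tool shift [-66.03080769 -66.26970068 130.44443657]
```

Call:
play_rows --rows '[[[-0.033, -0.033, 0, 0, 0, 0, -1], [-0.033, -0.033, 0, 0, 0, 0, -1], [0, 0, 0, 0, 0, 0.041, -1], [0, 0, 0.03, 0, 0, 0, -1], [0, 0, 0.03, 0, 0, 0, -1], [0, 0, 0.03, 0, 0, 0, -1], [0, 0, 0, 0, 0, 0, -1], [0, 0, 0, 0, 0, 0, -1]]]'

```text
t: 2.15
eef_pos: [466.2, 153.8, 128.9]
orientation: [0.085, 0.996, -0.0, -0.0]
wrist_force: [-0.2, -0.0, 0.2]
finger_gap: 92.7
grip_force: 0.0
```

```bash
python3 - <<'E'
from h import *
st=read_state();M=R.from_quat(st["orientation"]).as_matrix();print(st["eef_pos"],np.degrees(np.arctan2(M[1,1],M[0,1]))-90,"shift",M.T@(np.array([466,153.3,43])-st["eef_pos"]))
E
```

```text
[466.21690502 153.82337514 128.9198688 ] -9.725659405708384 shift [ 4.88752197e-02 -5.30021177e-01  8.59200879e+01]
```

Descend and close gently.

Call:
play_rows --rows '[[[0, -0.0005, 0.025, 0, 0, 0, -1], [0, 0, 0.025, 0, 0, 0, -1], [0, 0, 0.02, 0, 0, 0, -1], [0, 0, 0.016, 0, 0, 0, -1], [0, 0, 0, 0, 0, 0, -1], [0, 0, 0, 0, 0, 0, -0.1], [0, 0, 0, 0, 0, 0, 0.1], [0, 0, 0, 0, 0, 0, 0.1]]]' --squeeze 25

```text
t: 2.95
eef_pos: [467.5, 153.1, 44.0]
orientation: [0.085, 0.996, 0.0, 0.001]
wrist_force: [0.5, 0.1, -0.6]
finger_gap: 73.6
grip_force: 0.0
```

Call:
play_rows --rows '[[[0, 0, 0, 0, 0, 0, 0.2], [0, 0, 0, 0, 0, 0, 0.4], [0, 0, 0, 0, 0, 0, 0.5], [0, 0, 0, 0, 0, 0, 0.5], [0, 0, 0, 0, 0, 0, 0.5], [0, 0, 0, 0, 0, 0, 0.5]]]' --squeeze 25

```text
t: 3.55
eef_pos: [466.3, 152.8, 42.6]
orientation: [0.085, 0.996, -0.0, -0.0]
wrist_force: [-0.4, -1.0, 0.8]
finger_gap: 35.7
grip_force: 25.0
```

Call:
play_rows --rows '[[[0, 0, -0.01, 0, 0, 0, 0.5], [0, 0, -0.02, 0, 0, 0, 0.5], [0, 0, -0.02, 0, 0, 0, 0.5], [0, 0, -0.02, 0, 0, 0, 0.5], [0, 0, 0, 0, 0, 0, 0.5], [0, 0, 0, 0, 0, 0, 0.5]]]'

```text
t: 4.15
eef_pos: [465.8, 152.9, 112.2]
orientation: [0.085, 0.996, -0.0, -0.0]
wrist_force: [0.2, -0.4, -8.0]
finger_gap: 35.9
grip_force: 25.0
```

Call:
play_rows --rows '[[[-0.01, -0.0125, 0, 0, 0, 0, 0.5], [-0.016, -0.02, 0, 0, 0, 0, 0.5], [-0.02, -0.025, 0, 0, 0, 0, 0.5], [-0.02, -0.025, 0, 0, 0, 0, 0.5], [-0.01, -0.0125, 0, 0, 0, 0, 0.5], [-0.006, -0.005, 0, 0, 0, 0, 0.5], [0, 0, 0, 0, 0, 0, 0.5], [0, 0, 0, 0, 0, 0, 0.5]]]'

```text
t: 4.95
eef_pos: [529.2, 41.5, 111.9]
orientation: [0.085, 0.996, 0.0, -0.001]
wrist_force: [0.2, -0.0, -7.0]
finger_gap: 35.8
grip_force: 25.0
```

```bash
python3 - <<'E'
from h import *
s=read_state();c=viewer.calibration("wrist");a,d=viewer.snapshot("wrist")
cv2.imwrite("pics/w2.png",a);np.savez("w2.npz",a=a,d=d,**c)
print(s["eef_pos"],s["wrist_force"],R.from_quat(s["orientation"]).as_matrix().round(4))
E
```

```text
[529.17118519  41.51442969 111.93657752] [ 0.19219229 -0.04143522 -6.9903909 ] [[-9.856e-01  1.688e-01 -2.100e-03]
 [ 1.688e-01  9.857e-01  1.000e-03]
 [ 2.300e-03  6.000e-04 -1.000e+00]]
```

View pics/w2.png

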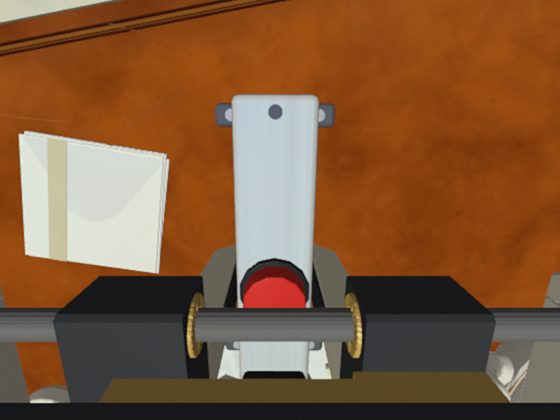

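Wrist view: the whole stack is visible, with corners near (20,132), (167,155), (158,272), (25,254) and its band on the left. The beam is held straight and centred at u≈275, with the button at (273,288).

```bash
python3 - <<'E'
from h import *
c=dict(np.load("w2.npz"));a=c.pop("a");d=c.pop("d")
h=cv2.cvtColor(a,cv2.COLOR_BGR2HSV);m=(h[...,1]<110)&(h[...,2]>90);m[:,200:]=0;m[:115]=0;m[276:]=0
p,n,l=blob(m,(95,200));print(p,n)
q=cv2.approxPolyDP(cv2.convexHull(np.argwhere(l)[:,::-1].astype(np.int32)),6,True)[:,0].astype(float);print(q)
ct=viewer.calibration("top");o,dd=ray(ct,[[0,0]])
# height: match quad corners with the top-view box corners
s=np.load("s0.npz")["a"];hs=cv2.cvtColor(s,cv2.COLOR_BGR2HSV);mt=(hs[...,1]<110)&(hs[...,2]>130);mt[:170]=0;mt[240:]=0;mt[:,:270]=0;mt[:,345:]=0
pc=blob(mt)[0];print("centre two-view",tri(c,p,ct,pc))
for z in(11,):
  P=plane(c,q,z);print(P.round(1),np.linalg.norm(np.roll(P,-1,0)-P,axis=1))
  r=cv2.minAreaRect(plane(c,np.argwhere(l)[:,::-1],z)[:,:2].astype(np.float32));print(r)
print([d[v,u] for u,v in((110,180),(60,200),(110,130))])
for u,v in((110,180),(140,230),(110,100)):
  o,dd=ray(c,[[u,v]]);print((o+dd[0]*d[v,u]).round(1))
st=read_state();M=R.from_quat(st["orientation"]).as_matrix()
e=beam(a,c,(225,330),(130,240),st["eef_pos"][2]+31)
print([np.degrees(np.arctan(f[1]/f[0])) for f in e],"tool",np.degrees(np.arctan2(M[1,1],M[0,1]))-90)
mid=(e[0][2:]+e[1][2:])/2;t=mid-st["eef_pos"][:2];print("axis off tool",(M.T@np.r_[t,0])[1])
for z in(74,):print("end v=95",M.T@(plane(c,[[275,95]],st["eef_pos"][2]+31)[0]-st["eef_pos"]))
E
```

```text
[ 92.25218576 201.45060747] 17614
[[166. 154.]
 [158. 273.]
 [ 25. 254.]
 [ 19. 133.]]
centre two-view (array([ 495.98023007, -114.08985163,    7.92426029]), np.float64(4.331577459908336))
[[ 464.5  -38.5   11. ]
 [ 569.2  -73.9   11. ]
 [ 530.4 -188.4   11. ]
 [ 427.7 -153.1   11. ]] [110.46772474 120.8217835  108.54547347 120.32284688]
((497.7790832519531, -112.24449920654297), (124.25286865234375, 112.98445892333984), 71.2193603515625)
[np.float32(270.40842), np.float32(274.36288), np.float32(269.7642)]
[477.8 -90.9  11.7]
[525.7 -78.7  10.8]
[414.1 -76.6   0.5]
[np.float32(-9.941505), np.float32(-9.99172)] tool -9.68555850164006
axis off tool 0.44464530580124617
end v=95 [ 86.2042727    0.65559922 -30.84044854]
```

Call:
play_rows --rows '[[[0.0006, -0.012, 0, 0, 0, 0, 0.5], [0.001, -0.022, 0, 0, 0, 0, 0.5], [0.001, -0.03, 0, 0, 0, 0, 0.5], [0.001, -0.03, 0, 0, 0, 0, 0.5], [0.001, -0.03, 0, 0, 0, 0, 0.5], [0, -0.022, 0, 0, 0, 0, 0.5], [0, -0.012, 0, 0, 0, 0, 0.5]]]'

```text
t: 5.7
eef_pos: [498.4, -115.9, 112.9]
orientation: [0.085, 0.996, -0.0, 0.0]
wrist_force: [-0.5, 0.3, -6.9]
finger_gap: 36.0
grip_force: 25.0
```

Call:
play_rows --rows '[[[0, 0, 0, 0, 0, 0.04, 0.5], [0, 0, 0, 0, 0, 0.06, 0.5], [0, 0, 0.01, 0, 0, 0.034, 0.5], [0, 0, 0.015, 0, 0, 0.02, 0.5], [0, 0, 0, 0, 0, 0, 0.5], [0, 0, 0, 0, 0, 0, 0.5], [0, 0, 0, 0, 0, 0, 0.5]]]'

```text
t: 6.4
eef_pos: [499.5, -114.3, 88.4]
orientation: [0.161, 0.987, -0.0, 0.001]
wrist_force: [0.9, -0.5, -6.8]
finger_gap: 35.8
grip_force: 25.0
```

```bash
python3 - <<'E'
from h import *
s=read_state();c=viewer.calibration("wrist");a,d=viewer.snapshot("wrist");b,_=viewer.snapshot("side")
cv2.imwrite("pics/w3.png",np.hstack([a[:,150:400],cv2.resize(b[160:300,220:400],None,fx=3,fy=3)]));np.savez("w3.npz",a=a,d=d,**c)
M=R.from_quat(s["orientation"]).as_matrix()
print(s["eef_pos"],np.degrees(np.arctan2(M[1,1],M[0,1]))-90, M[:,2],"shift",M.T@(np.array([498,-113.4,s["eef_pos"][2]])-s["eef_pos"]))
E
```

```text
[ 499.53075641 -114.31940276   88.37805801] -18.49570162883751 [ 1.04554191e-03 -4.12263915e-04 -9.99999368e-01] shift [ 1.74335319  0.38630604 -0.00197951]
```

View pics/w3.png

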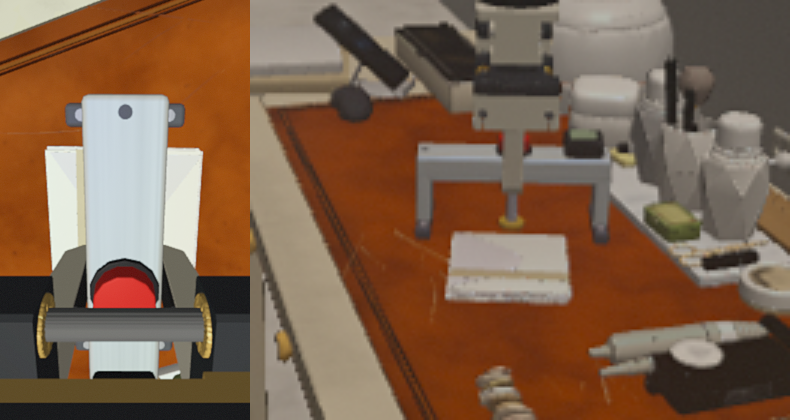

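The gauge sits centred over the stack, with both legs outside it. I'll lower it.

Call:
play_rows --rows '[[[0.002, 0, 0.008, 0, 0, 0, 0.5], [0, 0, 0.012, 0, 0, 0, 0.5], [0, 0, 0.01, 0, 0, 0, 0.5], [0, 0, 0.005, 0, 0, 0, 0.5], [0, 0, 0.003, 0, 0, 0, 0.5], [0, 0, 0.002, 0, 0, 0, 0.5], [0, 0, 0.001, 0, 0, 0, 0.5], [0, 0, 0, 0, 0, 0, 0.5]]]'

```text
t: 7.3
eef_pos: [497.2, -113.9, 46.8]
orientation: [0.161, 0.987, -0.0, 0.0]
wrist_force: [-1.1, -0.1, -5.6]
finger_gap: 36.2
grip_force: 25.0
```

Call:
play_rows --rows '[[[0, 0, 0.001, 0, 0, 0, 0.5], [0, 0, 0.001, 0, 0, 0, 0.5], [0, 0, 0, 0, 0, 0, 0.5], [0, 0, 0, 0, 0, 0, 0.5]]]'

```text
t: 7.7
eef_pos: [497.4, -113.9, 44.8]
orientation: [0.161, 0.987, -0.0, 0.0]
wrist_force: [-0.8, 0.8, -6.0]
finger_gap: 36.0
grip_force: 25.0
```

Call:
play_rows --rows '[[[0, 0, 0.0007, 0, 0, 0, 0.5], [0, 0, 0.0007, 0, 0, 0, 0.5], [0, 0, 0, 0, 0, 0, 0.5], [0, 0, 0, 0, 0, 0, 0.5]]]'

```text
t: 8.1
eef_pos: [497.4, -113.9, 43.3]
orientation: [0.161, 0.987, -0.0, 0.0]
wrist_force: [0.2, -0.4, -6.4]
finger_gap: 35.8
grip_force: 25.0
```

Call:
play_rows --rows '[[[0, 0, 0.0005, 0, 0, 0, 0.5], [0, 0, 0.0003, 0, 0, 0, 0.5], [0, 0, 0, 0, 0, 0, 0.5], [0, 0, 0, 0, 0, 0, 0.5]]]'

```text
t: 8.5
eef_pos: [497.4, -113.9, 42.6]
orientation: [0.161, 0.987, -0.0, 0.0]
wrist_force: [0.8, -1.0, -4.4]
finger_gap: 36.0
grip_force: 25.0
```

Call:
play_rows --rows '[[[0, 0, 0.0004, 0, 0, 0, 0.5], [0, 0, 0.0003, 0, 0, 0, 0.5], [0, 0, 0, 0, 0, 0, 0.5], [0, 0, 0, 0, 0, 0, 0.5]]]'

```text
t: 8.9
eef_pos: [497.4, -114.0, 42.6]
orientation: [0.161, 0.987, -0.0, 0.0]
wrist_force: [-1.5, 0.9, 5.1]
finger_gap: 35.6
grip_force: 25.0
```

Seated: the wrist force has turned upward. Now I'll release and raise.

Call:
play_rows --rows '[[[0, 0, 0, 0, 0, 0, 0.2], [0, 0, 0, 0, 0, 0, 0.1], [0, 0, 0, 0, 0, 0, -0.2], [0, 0, 0, 0, 0, 0, -0.4], [0, 0, 0, 0, 0, 0, -0.4], [0, 0, 0, 0, 0, 0, -0.4], [0, 0, 0, 0, 0, 0, -0.4]]]'

```text
t: 9.6
eef_pos: [497.1, -113.8, 41.7]
orientation: [0.161, 0.987, 0.0, -0.0]
wrist_force: [-0.1, -0.3, -1.2]
finger_gap: 64.9
grip_force: 0.0
```

Call:
play_rows --rows '[[[0, 0, -0.015, 0, 0, 0, -0.4], [0, 0, -0.03, 0, 0, 0, -0.4], [0, 0, -0.03, 0, 0, 0, -0.4], [0, 0, -0.025, 0, 0, 0, 0.5], [0, 0, 0, 0, 0, 0, 1], [0, 0, 0, 0, 0, 0, 1], [0, 0, 0, 0, 0, 0, 1], [0, 0, 0, 0, 0, 0, 1]]]'

```text
t: 10.4
eef_pos: [496.3, -113.4, 140.4]
orientation: [0.161, 0.987, 0.0, -0.001]
wrist_force: [-1.1, 0.0, -0.5]
finger_gap: 29.9
grip_force: 0.0
```

```bash
python3 - <<'E'
from h import *
s=read_state();c=viewer.calibration("wrist");a,d=viewer.snapshot("wrist");b,_=viewer.snapshot("side");t,_=viewer.snapshot("top")
cv2.imwrite("pics/w4.png",np.hstack([a[:,150:400],cv2.resize(b[160:300,220:400],None,fx=3,fy=3)]));np.savez("w4.npz",a=a,d=d,t=t,b=b,**c)
M=R.from_quat(s["orientation"]).as_matrix()
pw,ps,pt=blob(red(a)),blob(red(b),(310,205)),blob(red(t),(309,205));print(pw[:2],ps[:2],pt[:2])
ct,cs=viewer.calibration("top"),viewer.calibration("side")
B=plane(c,pw[0],88)[0];print(B,"tri",tri(ct,pt[0],cs,ps[0]),tri(ct,pt[0],c,pw[0]))
print(s["eef_pos"],s["finger_gap"],s["wrist_force"],"shift",M.T@(B-s["eef_pos"]))
E
```

```text
Traceback (most recent call last):
  File "h.py", line 18, in blob
    i=max(ok,key=lambda i:s[i,4]) if near is None else min(ok,key=lambda i:np.hypot(*(c[i]-near))-0.05*s[i,4])
                                                       ~~~^^^^^^^^^^^^^^^^^^^^^^^^^^^^^^^^^^^^^^^^^^^^^^^^^^^^
ValueError: min() iterable argument is empty
```

View pics/w4.png

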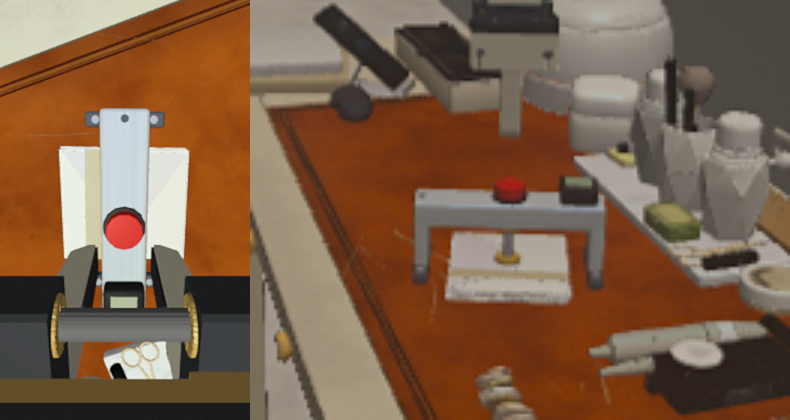

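The gauge stands astride the stack with the foot on its middle. The button is at (275,231) in the full wrist frame and (300,223) in the side frame, and the fingers are clear above it.

```bash
python3 - <<'E'
from h import *
c=dict(np.load("w4.npz"));a,b=c.pop("a"),c.pop("b");c.pop("t");c.pop("d")
s=read_state();M=R.from_quat(s["orientation"]).as_matrix();cs=viewer.calibration("side")
pw,ps=blob(red(a)),blob(red(b),(306,223));print(pw[:2],ps[:2])
B=plane(c,pw[0],88)[0];print(B,"tri",tri(c,pw[0],cs,ps[0]))
print(s["eef_pos"],s["finger_gap"],"shift",M.T@(B-s["eef_pos"]))
E
```

```text
(array([273.66569201, 230.87621832]), np.int32(1026)) (array([306.45454545, 221.36363636]), np.int32(33))
[ 496.99683405 -113.54277016   88.        ] tri (array([ 497.66440578, -113.71437172,   87.29242993]), np.float64(0.8431928023780638))
[ 496.68201894 -113.62416238  140.88708643] 17.665997957038368 shift [-0.36492219  0.16779443 52.88656087]
```

Call:
play_rows --rows '[[[0, 0, 0, 0, 0, 0, 1], [0, 0, 0, 0, 0, 0, 1], [0, 0, 0, 0, 0, 0, 1], [0, 0, 0, 0, 0, 0, 1]]]' --squeeze 10

```text
t: 10.95
eef_pos: [497.2, -113.8, 141.8]
orientation: [0.161, 0.987, -0.0, 0.0]
wrist_force: [-0.5, 0.0, -0.2]
finger_gap: 0.6
grip_force: 0.0
```

Call:
play_rows --rows '[[[0, 0, 0.015, 0, 0, 0, 1], [0, 0, 0.015, 0, 0, 0, 1], [0, 0, 0.01, 0, 0, 0, 1], [0, 0, 0.006, 0, 0, 0, 1], [0, 0, 0.003, 0, 0, 0, 1], [0, 0, 0.002, 0, 0, 0, 1], [0, 0, 0, 0, 0, 0, 1], [0, 0, 0, 0, 0, 0, 1]]]'

```text
t: 11.75
eef_pos: [497.5, -113.9, 91.2]
orientation: [0.161, 0.987, -0.0, 0.0]
wrist_force: [-0.0, 0.2, -0.3]
finger_gap: 0.4
grip_force: 0.0
```

Call:
play_rows --rows '[[[0, 0, 0.001, 0, 0, 0, 1], [0, 0, 0.0005, 0, 0, 0, 1], [0, 0, 0, 0, 0, 0, 1]]]'

```text
t: 12.05
eef_pos: [497.2, -113.8, 89.3]
orientation: [0.161, 0.987, -0.0, 0.0]
wrist_force: [-0.1, 0.2, 0.1]
finger_gap: 0.7
grip_force: 0.0
```

Call:
play_rows --rows '[[[0, 0, 0.0007, 0, 0, 0, 1], [0, 0, 0.0007, 0, 0, 0, 1], [0, 0, 0, 0, 0, 0, 1]]]'

```text
t: 12.35
eef_pos: [497.2, -113.8, 87.9]
orientation: [0.161, 0.987, -0.0, 0.0]
wrist_force: [-0.5, 0.1, 1.7]
finger_gap: 0.8
grip_force: 0.6
```

Call:
play_rows --rows '[[[0, 0, 0.0007, 0, 0, 0, 1], [0, 0, 0.0007, 0, 0, 0, 1], [0, 0, 0, 0, 0, 0, 1]]]'

```text
t: 12.65
eef_pos: [497.0, -113.7, 86.2]
orientation: [0.161, 0.987, 0.0, -0.0]
wrist_force: [-0.6, -0.8, 0.4]
finger_gap: 0.8
grip_force: 0.0
```

Call:
play_rows --rows '[[[0, 0, 0.0005, 0, 0, 0, 1], [0, 0, 0.0005, 0, 0, 0, 1], [0, 0, 0, 0, 0, 0, 1]]]'

```text
t: 12.95
eef_pos: [497.0, -113.8, 85.3]
orientation: [0.161, 0.987, 0.0, -0.0]
wrist_force: [-0.4, -0.0, -0.4]
finger_gap: 0.1
grip_force: 0.0
```

Call:
play_rows --rows '[[[0, 0, 0.0005, 0, 0, 0, 1], [0, 0, 0.0005, 0, 0, 0, 1], [0, 0, 0, 0, 0, 0, 1]]]'

```text
t: 13.25
eef_pos: [497.1, -113.8, 84.4]
orientation: [0.161, 0.987, 0.0, -0.0]
wrist_force: [-0.0, 0.4, 0.3]
finger_gap: 0.6
grip_force: 0.0
```

No force at 4.5 mm below the button's height, so it has probably snapped in. I'll raise and check.

Call:
play_rows --rows '[[[0, 0, -0.01, 0, 0, 0, 1], [0, 0, -0.02, 0, 0, 0, 1], [0, 0, -0.03, 0, 0, 0, 1], [0, 0, -0.03, 0, 0, 0, 1], [0, 0, -0.02, 0, 0, 0, 1], [0, 0, 0, 0, 0, 0, 1], [0, 0, 0, 0, 0, 0, 1]]]'

```text
t: 13.95
eef_pos: [497.2, -113.8, 194.7]
orientation: [0.161, 0.987, -0.0, 0.0]
wrist_force: [-0.2, 1.0, 0.4]
finger_gap: -0.0
grip_force: 0.0
```

```bash
python3 - <<'E'
from h import *
s=read_state();c=viewer.calibration("wrist");a,d=viewer.snapshot("wrist");b,_=viewer.snapshot("side");cs=viewer.calibration("side")
cv2.imwrite("pics/w5.png",np.hstack([a[:,150:400],cv2.resize(b[160:300,220:400],None,fx=3,fy=3)]))
pw,ps=blob(red(a)),blob(red(b),(306,223));print(pw[:2],ps[:2],tri(c,pw[0],cs,ps[0]),s["eef_pos"])
for n,im,dd,cc in(("now",a,d,c),("before",)+(lambda w:(w.pop("a"),w.pop("d"),w))(dict(np.load("w4.npz")))):
  l=blob(red(im))[2];ys,xs=np.nonzero(cv2.erode(l.astype(np.uint8),np.ones((7,7))))
  o,r=ray(cc,np.c_[xs,ys]);P=o+r*dd[ys,xs][:,None];print(n,np.median(P,0))
  o,r=ray(cc,[[273,150]]);print(" beam",o+r[0]*dd[150,273])
E
```

```text
(array([273.89844852, 208.09449929]), np.int32(709)) (array([306.21875, 223.5    ]), np.int32(32)) (array([ 497.54614755, -113.69327431,   81.05409601]), np.float64(0.10649125658275926)) [ 497.15745933 -113.80588649  194.73121918]
now [ 496.84919311 -113.43631613   83.21419142]
 beam [448.02840706 -97.96870299  74.10978254]
before [ 496.45640435 -113.30398642   89.89263706]
 beam [442.5698393  -95.82091097  75.21741893]
```

View pics/w5.png

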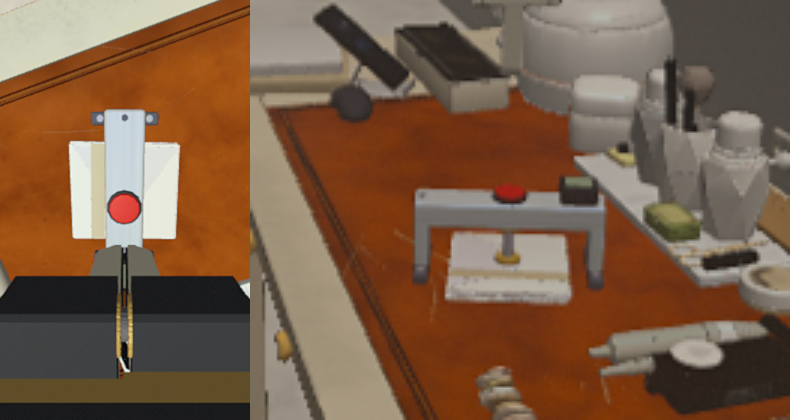

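The button's top went from about 88–89 mm to 81–83 mm and stays down. The gauge is still astride the stack with the foot on its middle, and the robot is clear.

```bash
python3 -c "from plant import sign_off;print(sign_off())"
```

```text
the job is handed in; nothing more can be done
None
```

The gauge stands astride the envelope stack with its foot on the middle and its hold button snapped in; the arm never touched the stack, paperweight or seals, and I handed the job in at about 14 s.

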